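Set and lock the sliding jaw of a circuit board holder

TASK

The amplifier board lies loose in the board holder. Slide the holder's loose jaw along its slot up to the scribed line and press it gently but firmly against the board, so that the board's edges sit fully home in the grooves of both jaws, then swing the clamp lever clockwise until it is firmly tight, without forcing it. Leave the other things on the bench alone.

Things in the scene. Friction and masses are not known exactly. Their poses are not given: they have to be found in the camera images.
- holder: board holder screwed to the bench: aluminium base 100 x 310 x 12 mm (x -50 to 50, y -200 to 110), a blue fixed jaw, a blue sliding jaw, two white bars under the board. Origin at bench level below the sliding jaw's groove bottom when the jaw is at the line; z up, y along the slide towards the fixed jaw, x across. Fixed jaw: 60 wide, top at 85 mm, groove bottom at y = 80, facing -y.
- mark (a point): the scribed line of the base, at its middle (y = -40 mm in the holder's frame, 20 mm above the bench); seen as a thin dark line across x on both margins of the base beside the jaw's foot plate. Same axes as the holder.
- jaw: the sliding jaw, steel, free to slide only along the holder's y, about 3 N of drag, holder's axes; starts 20 to 40 mm short of the line. Origin at bench level below its groove bottom. Blue head 60 wide, y -14 to 0, top at 85 mm; groove 8 mm deep, open from 38 to 52 mm above the bench. Foot plate behind it, 60 wide, y -14 to -150, its top at 20 mm, with a long slot round the clamp's stud.
- jaw_push (a point): middle of the flat upright back of the sliding jaw's head (y = -14 mm in the jaw's frame), 55 mm above the bench, facing the holder's -y. It can be pushed here, or the head, 14 mm thick above the lip, pinched at its top edge (85 mm above the bench).
- jaw_line (a point): the thin dark line across the top of the jaw's foot plate, at its middle (y = -40 mm in the jaw's frame). The jaw is set when this line runs on with the scribed line; there the board is home in both grooves and the jaw meets a firm stop. More than 25 N on the board damages it; push with 6 to 10 N over the drag.
- board_center (a point): centre of the loose amplifier board: circuit board on an aluminium plate, 70 mm across x, 80 along y, 10 thick, 0.25 kg, small parts up to 11 mm high on it. It lies on the bars, underside 40 mm above the bench, its edge 1 to 5 mm short of the fixed jaw's groove bottom. When home, its centre is at y = 40 mm in the holder's frame.
- clamp: the clamp's steel stud, standing in the jaw's slot at x = 0, y = -105 mm of the holder's frame; origin at bench level; it carries a washer, a black hub (radius 10.5 mm, top 45 to 49 mm above the bench) and the lever. Tightening presses the washer on the jaw's foot plate. It starts loose.
- lever_axis (a point): point on the vertical turning axis of the clamp lever, at the hub's top, 44 mm above the bench. Seen from above the lever starts anywhere from 35 degrees to the +y side of the holder's +x direction to 80 degrees to its -y side. Clockwise, towards -y, tightens: it turns freely for 5 to 85 degrees, then bites, at a different direction each time, and stiffens steadily over the next 25 degrees.
- lever_tip (a point): centre of the ball, radius 7.5 mm, at the end of the black clamp lever, 66 mm from its axis, 52 to 58 mm above the bench (it sinks a little as it turns); a round bar of radius 5.5 mm rises from the hub to it. Firmly tight is a push of about 12 N at the ball, square to the lever, while it turns slowly (10 to 14 N is right, over 16 N is forcing it). It stays where it is left.
- reel: solder reel standing on its flange, 60 mm across, 44 high; bystander
- flask: clear bottle with white cap, 60 mm across, 150 high; bystander
- driver: screwdriver lying on the bench, 170 mm long; bystander
- dummy_load: black finned radio load standing on its end, 44 mm across, 104 high; bystander

How it is judged:
On the way, in this order (a step that is already met when the one before it is completed fails the run):
1. with its line at the scribed line, the jaw presses the board home in both grooves (a moment is enough) (y of jaw_line in the frame of mark between -0.002 and 0.002 m and y of board_center in the frame of holder between 0.0382 and 0.042 m and angle between board_center's own z axis and vertical below 0.05 rad and contact force between jaw and board above 2 N), for 0.02 s.
2. the clamp presses the jaw down firmly (contact force between clamp and jaw above 65 N), for 0.3 s.
At the end, for the whole second after the job is handed in: The jaw's line lies within 2 mm of the scribed line, the board lies flat and within 1.8 mm of home in the grooves of both jaws, and the clamp presses the jaw with more than 65 N (a push of about 9 N at the lever's ball); jaw and board at rest (y of jaw_line in the frame of mark between -0.002 and 0.002 m and y of board_center in the frame of holder between 0.0382 and 0.042 m and angle between board_center's own z axis and vertical below 0.05 rad and contact force between clamp and jaw above 65 N and linear speed of each of board, jaw below 0.01 m/s); the robot touches nothing.
It fails at once if the board is pressed by the jaw with more than 25 N (contact force between jaw and board above 25 N).
It fails at once if the clamp is forced: it presses the jaw with more than 125 N (a push of about 17 N at the lever's ball) (contact force between clamp and jaw above 125 N).
It fails at once if a bystander is moved by more than 20 mm (distance of any of reel, flask, driver, dummy_load from where it was at the start of the episode above 0.02 m).
It also fails if it takes over 48 s, if anything falls off the work surface, if the arm or the gripper's body presses on something with over 40 N, if the wrist force passes 120 N, or if a joint passes its speed limit or range.

ROBOT

A 6-joint arm with a two-finger parallel gripper is mounted at the origin on the work surface. World frame = base frame: x ahead of the robot, y to its left, z up, the work surface at z = 0. Lengths are in m, angles in rad, forces in N, time in s.
With the tool pointing down it reaches from about 0.25 to 0.8 m from the base axis. Payload 3.9 kg.
Tool frame: the origin (TCP) lies at the very end of the fingers, on their centre line; the grasp point (between the pads) lies env.grip_depth behind it (env.grip_depth is the distance from the TCP to the grasp point, in m); z points along the fingers, y is the line along which they close (so a half turn about z gives the same grasp; the last joint's range is limited). The gripper opens to 85 mm and grips with 20 to 120 N. Pads are 22 mm wide; open, the fingers measure 114 mm over their backs; the gripper's body (76 mm by 85 mm) begins 54 mm behind the grasp point. The pads swing forward as they close: fully open they stand 13 mm farther back than shut.
Start: joints at [1.323, 0.26, -0.138, 1.173, 0, 1.571], TCP at [0.129, 0.509, 0.231] pointing down, gripper open.
Joint ranges: [-2.78, 2.78], [-0.83, 1.72], [-1.28, 1.37], [-1.9, 2.12], [-1.57, 1.48], [-3.14, 3.14]. Speed limits (rad/s): [2.57, 2.57, 3.14, 3.14, 3.14, 3.14].

INTERFACE

Orientations are given as a unit quaternion [x, y, z, w].
In Python, from bench import sensors, snapshot, calibration, env gives the robot as it stands.
- The arm moves only by the tool step_arm, never from a script. Its argument "rows" is a list of rows, each a list of 7 numbers: the shift along the tool's x, y, z in cm, then the turn, a rotation vector about the tool's x, y, z in degrees, then the opening, from 0 (shut) to 1 (fully open). In form: [[tx, ty, tz, wx, wy, wz, hand], ...]. A call has 1 to 20 rows; each row shifts and turns the commanded pose from where the row before left it, along the tool's axes as they then stand; what a row does not reach is not made up. A row lasts 1/12 s, in which the tool goes at most 41.7 mm and 7.16 degrees, less where a joint would pass 70% of its speed; a pose out of reach is approached as far as the arm can. A call is refused whole if a number of a shift passes 4.17 or a number of a turn 7.16, either way. A call with a gripper value outside its range is refused whole. The fingers move at their own pace and stop on an object; "force" is the grip in N (left out, the last holds). Time passes only in rows, so rows that do not move let the fingers close. It gives the time, the measured TCP pose, the force, the opening and the grip force at its end, in the units of the state.
- sensors.get_state(): the state, without advancing time (a new reading comes with each control period).
- snapshot(name): name is "scene" or "top" or "wrist"; returns the picture (400x640x3 uint8, red, green, blue); there is no depth.
- calibration(name): a dict with "vfov" (degrees; the focal length in pixels is half the picture's height over the tangent of half this angle, whatever the lens; pixels are square), "cx", "cy" (the principal point, pixels), "R" (3x3) and "t" (3): a world point X has camera coordinates R X + t; the wrist camera has in their place "T_tool_cam" (4x4, takes a point from camera to tool coordinates, whose origin is the TCP and whose axes are the flange's). Camera axes: x right, y down, z forward; pixel columns grow to the right and rows downward; lengths in m; the calibration is good to about 2 mm. A picture is of the moment at which its call begins: read the wrist's pose just before it. calibration takes no time and is no camera call.
- env.sign_off(): hands the job in; it is judged then, once.
The state is a dict: "time_s": time; "qpos": joint angles; "qvel": joint speeds; "joint_efforts": joint torques, N m; "position": TCP position; "ee_rot": TCP orientation; "contact_force": force on the tool from outside, world axes, zero at the start; "torque": the same for the moment, N m; "opening": finger opening in m; "grip_force": force on a finger pad.
Only numpy, scipy, OpenCV 4.12 (cv2) and the standard library are available. Lean on these libraries where they do the work, as an engineer would, in place of code of your own. Each camera call takes 0.05 s, during which the arm holds its last target. There are 200 camera calls.

## Working session

There is one attempt and no reset: what is moved stays moved. The work goes in short steps, Python scripts to look and compute and a tool call to move; the robot and the scene stay as the last step left them, time stands still between calls to the robot, and variables do not carry over. Pictures are saved under pics/ and viewed, at most 10 in all, crops included, and the job is handed in when it is done.

Besides the shell and the picture viewer there is one more tool, called after ">>>" as name(argument=value, ...), one argument or row to a line, values as JSON. step_arm: Moves the arm, as the interface text tells. Its arguments: {"type":"object","properties":{"rows":{"type":"array","items":{"type":"array","items":{"type":"number"}}},"force":{"type":"number"}},"required":["rows"]}

```bash
ls; mkdir -p pics; python3 - <<'E'
from bench import sensors, snapshot, calibration, env
import cv2
s=sensors.get_state()
print({k:s[k] for k in ("time_s","position","ee_rot","opening","contact_force")},env.grip_depth)
for n in ("top","scene"):
    cv2.imwrite(f"pics/{n}0.png",snapshot(n)[:,:,::-1])
    print(n,calibration(n))
print(calibration("wrist"))
E
```

```text
pics
{'time_s': 0.0, 'position': array([0.1286081 , 0.50829125, 0.23045312]), 'ee_rot': array([ 1.23600093e-01,  9.92331615e-01, -9.83620376e-04, -1.22475772e-04]), 'opening': 0.08531073808859836, 'contact_force': array([ 0.01913622, -0.33533437, -0.60627643])} 0.0187
top {'vfov': 55.85901260892521, 'cx': 319.8746727700708, 'cy': 201.14218885458814, 'R': array([[ 0.00611095, -0.99997668,  0.00304906],
       [-0.99833732, -0.00627565, -0.05729938],
       [ 0.05731718, -0.00269384, -0.99835238]]), 't': array([-0.00799303,  0.5950378 ,  0.94068279])}
scene {'vfov': 43.125357166741516, 'cx': 320.5495875978844, 'cy': 196.10099899930282, 'R': array([[ 0.86323879,  0.5047263 ,  0.00837588],
       [ 0.40163585, -0.67668167, -0.61708229],
       [-0.30578986,  0.53605343, -0.78685404]]), 't': array([-0.50756053, -0.17886847,  1.47512425])}
{'vfov': 58.06608341741117, 'cx': 317.6344518527703, 'cy': 202.08840721712346, 'T_tool_cam': array([[-8.16718259e-05, -9.49797185e-01, -3.12866265e-01,
         8.00982611e-02],
       [ 9.99999785e-01, -2.81118292e-04,  5.92373083e-04,
        -2.35158224e-04],
       [-6.50586717e-04, -3.12866150e-01,  9.49797004e-01,
        -1.43319196e-01],
       [ 0.00000000e+00,  0.00000000e+00,  0.00000000e+00,
         1.00000000e+00]])}
```

View pics/top0.png

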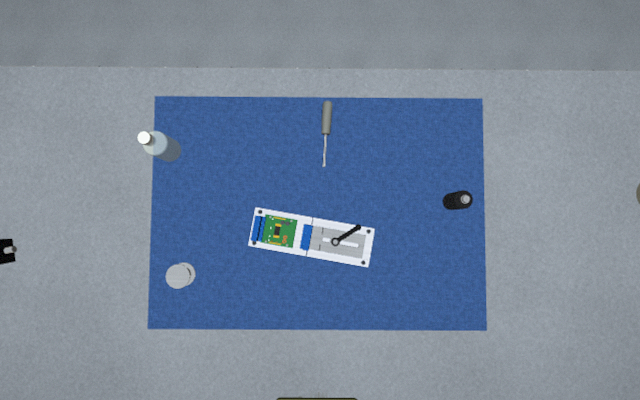

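View pics/scene0.png

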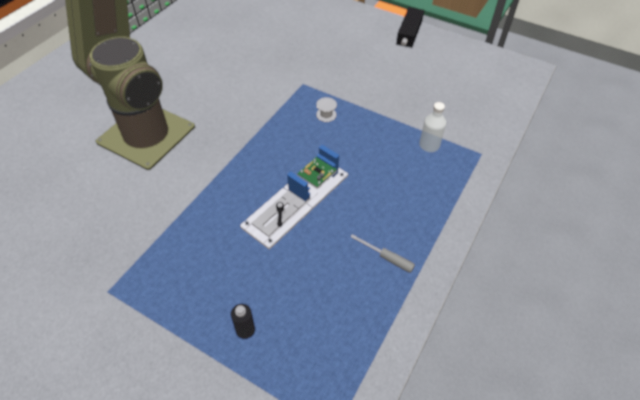

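```bash
python3 - <<'E'
import cv2
a=cv2.imread("pics/top0.png")[200:272,242:382]
cv2.imwrite("pics/topc.png",cv2.resize(a,None,fx=5.7,fy=5.7,interpolation=cv2.INTER_CUBIC))
E
```

```text
(no output)
```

View pics/topc.png

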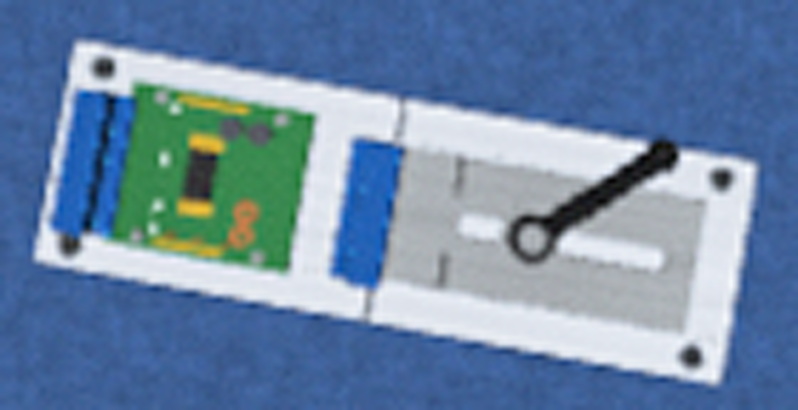

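```bash
cat > h.py <<'E'
import numpy as np
from bench import sensors, calibration
from scipy.spatial.transform import Rotation as Ro
def ray(cal,u,v,z,T=None):
    f=200/np.tan(np.radians(cal["vfov"]/2)); d=np.array([(u-cal["cx"])/f,(v-cal["cy"])/f,1])
    if T is None: R=cal["R"];o=-R.T@cal["t"];d=R.T@d
    else: o=T[:3,3];d=T[:3,:3]@d
    return o+d*(z-o[2])/d[2]
def wristT():
    s=sensors.get_state();W=np.eye(4);W[:3,:3]=Ro.from_quat(s["ee_rot"]).as_matrix();W[:3,3]=s["position"]
    return W@calibration("wrist")["T_tool_cam"]
def fit(P,Q): # local P -> world Q, 2D
    P=np.array(P,float);Q=np.array(Q)[:,:2];p=P-P.mean(0);q=Q-Q.mean(0)
    a=np.arctan2((p[:,0]*q[:,1]-p[:,1]*q[:,0]).sum(),(p*q).sum())
    R=np.array([[np.cos(a),-np.sin(a)],[np.sin(a),np.cos(a)]]);t=Q.mean(0)-R@P.mean(0)
    return a,R,t,Q-(P@R.T+t)
E
python3 - <<'E'
from h import *
c=calibration("top")
g=lambda u,v,z:ray(c,242+(u+.5)/5.7-.5,200+(v+.5)/5.7-.5,z)
for zb in (.012,):
    Q=[g(*p,zb) for p in((77,42),(757,160),(720,384),(35,262))]
    a,R,t,r=fit([(.05,.11),(.05,-.2),(-.05,-.2),(-.05,.11)],Q)
    print(np.degrees(a),t,r.round(4).tolist())
    for n,p in dict(m1=(403,98,zb),m2=(368,322,zb),j1=(462,158,.02),j2=(443,285,.02),hub=(531,237,.046),ball=(663,153,.056),head1=(353,140,.085),head2=(331,278,.085),b=(212,178,.05)).items():
        w=g(*p); print(n,w.round(4),(R.T@(w[:2]-t)*1000).round(1))
E
```

```text
-9.600322578384334 [0.51230448 0.06145478] [[-0.0005, -0.0009], [0.0004, 0.0007], [-0.0002, 0.0007], [0.0002, -0.0005]]
m1 [0.5554 0.0147 0.012 ] [ 50.2 -38.9]
m2 [0.4559 0.0296 0.012 ] [-50.3 -40.9]
j1 [ 0.5289 -0.0117  0.02  ] [ 28.5 -69.3]
j2 [ 0.473  -0.0036  0.02  ] [-27.9 -70.7]
hub [ 0.4955 -0.0412  0.046 ] [   0.6 -104. ]
ball [ 0.532  -0.0969  0.056 ] [  45.8 -152.8]
head1 [0.5368 0.034  0.085 ] [ 28.7 -23. ]
head2 [0.4802 0.0425 0.085 ] [-28.5 -24. ]
b [0.5201 0.0956 0.05  ] [ 1.9 34.9]
```

>>> step_arm(
  rows=[
    [0,0,0,0,0,-4.6,0],
    [-2.83,-2.81,0,0,0,0,0],
    [-2.83,-2.81,0,0,0,0,0],
    [-2.83,-2.81,0,0,0,0,0],
    [-2.83,-2.81,0,0,0,0,0],
    [-2.83,-2.81,0,0,0,0,0],
    [-2.83,-2.81,0,0,0,0,0],
    [-2.83,-2.81,0,0,0,0,0],
    [-2.83,-2.81,0,0,0,0,0],
    [-2.83,-2.81,0,0,0,0,0],
    [-2.83,-2.81,0,0,0,0,0],
    [-2.83,-2.81,0,0,0,0,0],
    [-2.83,-2.81,0,0,0,0,0],
    [-2.83,-2.81,0,0,0,0,0],
    [-2.83,-2.81,0,0,0,0,0],
    [-2.83,-2.81,0,0,0,0,0],
    [-2.83,-2.81,0,0,0,0,0],
    [0,0,0,0,0,0,0],
    [0,0,0,0,0,0,0],
  ],
  force=40,
)

```text
time_s: 1.68
position: [0.5008, -0.0115, 0.2305]
ee_rot: [0.086, 0.996, 0.0, -0.001]
contact_force: [-0.5, 0.9, -0.4]
opening: 0.0
grip_force: 0.0
```

```bash
python3 - <<'E'
from h import *
from bench import snapshot
import cv2
T=wristT(); s=sensors.get_state(); print(s["qpos"].round(3)); np.save("T1.npy",T)
cv2.imwrite("pics/w1.png",snapshot("wrist")[:,:,::-1])
E
```

```text
[-0.023  0.22  -0.194  1.158  0.     0.148]
```

View pics/w1.png

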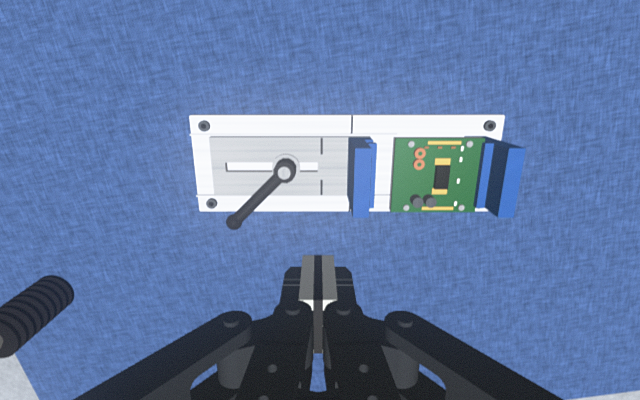

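```bash
python3 - <<'E'
from h import *
c=calibration("wrist");T=np.load("T1.npy")
a=np.radians(-9.6);R=np.array([[np.cos(a),-np.sin(a)],[np.sin(a),np.cos(a)]]);t=np.array([.5123,.0615])
Q=[ray(c,u,v,.012,T) for u,v in((190,115),(504,115),)]
print([ (R.T@(q[:2]-t)*1e3).round(1) for q in Q])
for n,p in dict(m=(352,124,.012),j1=(322,146,.02),j2=(322,187,.02),hub=(285,172,.046),ball=(234,222,.056),h1=(349,216,.085),h2=(370,217,.085)).items():
    w=ray(c,*p[:2],p[2],T);print(n,w.round(4),(R.T@(w[:2]-t)*1e3).round(1))
E
```

```text
[array([ -50.7, -198.7]), array([-49.5, 108.9])]
m [0.4648 0.0291 0.012 ] [-41.4 -39.8]
j1 [ 0.4799 -0.0036  0.02  ] [-21.1 -69.6]
j2 [ 0.5212 -0.0106  0.02  ] [ 20.8 -69.6]
hub [ 0.4937 -0.0412  0.046 ] [  -1.2 -104.4]
ball [ 0.5308 -0.097   0.056 ] [  44.6 -153.2]
h1 [0.5323 0.0102 0.085 ] [ 28.3 -47.3]
h2 [0.5363 0.0278 0.085 ] [ 29.3 -29.3]
```

>>> step_arm(
  rows=[
    [0,0,3.6,0,0,0.3,0],
    [0,0,3.6,0,0,0,0],
    [0,0,3.6,0,0,0,0],
    [0,0,3.6,0,0,0,0],
    [0,0,2.5,0,0,0,0],
    [0,0,1.4,0,0,0,0],
    [0,0,0,0,0,0,0],
  ],
)

```text
time_s: 2.32
position: [0.4957, -0.0082, 0.0452]
ee_rot: [0.085, 0.996, -0.0, -0.004]
contact_force: [-0.2, -0.5, -0.1]
opening: -0.0002
grip_force: 0.0
```

>>> step_arm(
  rows=[
    [0,0.3,0,0,0,0,0],
    [0,0.3,0,0,0,0,0],
    [0,0.3,0,0,0,0,0],
    [0,0.2,0,0,0,0,0],
    [0,0.2,0,0,0,0,0],
    [0,0.2,0,0,0,0,0],
    [0,0.2,0,0,0,0,0],
  ],
)

```text
time_s: 2.9
position: [0.5039, 0.0063, 0.0491]
ee_rot: [0.087, 0.996, -0.001, 0.001]
contact_force: [1.0, -4.0, 3.1]
opening: 0.0
grip_force: 1.6
```

>>> step_arm(
  rows=[
    [0,0.2,0,0,0,0,0],
    [0,0.2,0,0,0,0,0],
    [0,0.2,0,0,0,0,0],
    [0,0.2,0,0,0,0,0],
    [0,0.2,0,0,0,0,0],
    [0,0,0,0,0,0,0],
  ],
)

```text
time_s: 3.4
position: [0.5051, 0.0173, 0.0482]
ee_rot: [0.086, 0.996, 0.0, 0.0]
contact_force: [0.7, -1.8, 0.9]
opening: -0.0003
grip_force: 0.7
```

```bash
python3 - <<'E'
from h import *
from bench import snapshot
import cv2
T=wristT(); np.save("T2.npy",T)
cv2.imwrite("pics/w2.png",snapshot("wrist")[:,:,::-1])
E
```

```text
(no output)
```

View pics/w2.png

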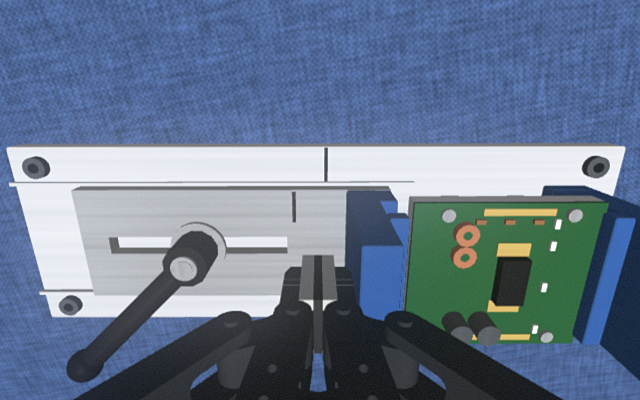

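```bash
python3 - <<'E'
from h import *
c=calibration("wrist");T=np.load("T2.npy")
a=np.radians(-9.6);R=np.array([[np.cos(a),-np.sin(a)],[np.sin(a),np.cos(a)]]);t=np.array([.5123,.0615])
for n,p in dict(m1=(326,150,.012),m2=(326,180,.012),j1=(294,192,.02),j2=(294,220,.02),).items():
    w=ray(c,*p[:2],p[2],T);print(n,(R.T@(w[:2]-t)*1e3).round(1))
print((R.T@(sensors.get_state()["position"][:2]-t)*1e3).round(1))
E
```

```text
m1 [-48.1 -40.5]
m2 [-32.6 -40.5]
j1 [-28.6 -56.5]
j2 [-13.7 -56.9]
[ -0.1 -44.8]
```

>>> step_arm(
  rows=[
    [0,0.2,0,0,0,0,0],
    [0,0.2,0,0,0,0,0],
    [0,0.2,0,0,0,0,0],
    [0,0.2,0,0,0,0,0],
    [0,0.2,0,0,0,0,0],
    [0,0.1,0,0,0,0,0],
    [0,0,0,0,0,0,0],
  ],
)

```text
time_s: 4.03
position: [0.5066, 0.0281, 0.0481]
ee_rot: [0.086, 0.996, 0.0, -0.0]
contact_force: [0.6, -2.1, 0.1]
opening: 0.0001
grip_force: 0.9
```

>>> step_arm(
  rows=[
    [0,0.1,0,0,0,0,0],
    [0,0.05,0,0,0,0,0],
  ],
)

```text
time_s: 4.2
position: [0.5067, 0.0291, 0.0481]
ee_rot: [0.086, 0.996, -0.0, -0.0]
contact_force: [-0.3, -3.3, -1.1]
opening: -0.0001
grip_force: 1.5
```

>>> step_arm(
  rows=[
    [0,0.05,0,0,0,0,0],
    [0,0.05,0,0,0,0,0],
  ],
)

```text
time_s: 4.37
position: [0.5068, 0.0295, 0.0481]
ee_rot: [0.086, 0.996, -0.001, -0.0]
contact_force: [-1.1, -5.6, -1.1]
opening: 0.0003
grip_force: 2.5
```

>>> step_arm(
  rows=[
    [0,0.05,0,0,0,0,0],
    [0,0.05,0,0,0,0,0],
  ],
)

```text
time_s: 4.53
position: [0.507, 0.0305, 0.0481]
ee_rot: [0.086, 0.996, -0.001, -0.0]
contact_force: [-0.4, -5.1, -1.4]
opening: -0.0002
grip_force: 2.5
```

>>> step_arm(
  rows=[
    [0,0.04,0,0,0,0,0],
    [0,0.04,0,0,0,0,0],
  ],
)

```text
time_s: 4.7
position: [0.5071, 0.0315, 0.0481]
ee_rot: [0.086, 0.996, -0.0, -0.0]
contact_force: [-0.8, -5.3, -1.5]
opening: -0.0005
grip_force: 2.5
```

>>> step_arm(
  rows=[
    [0,0.04,0,0,0,0,0],
    [0,0.04,0,0,0,0,0],
  ],
)

```text
time_s: 4.87
position: [0.5073, 0.0325, 0.0481]
ee_rot: [0.086, 0.996, -0.0, -0.0]
contact_force: [-0.1, -5.1, -1.5]
opening: -0.0001
grip_force: 2.4
```

>>> step_arm(
  rows=[
    [0,0.03,0,0,0,0,0],
    [0,0.03,0,0,0,0,0],
  ],
)

```text
time_s: 5.03
position: [0.5074, 0.0332, 0.0481]
ee_rot: [0.086, 0.996, -0.0, -0.0]
contact_force: [-1.1, -4.8, -2.6]
opening: -0.0004
grip_force: 2.4
```

>>> step_arm(
  rows=[
    [0,0.03,0,0,0,0,0],
  ],
)

```text
time_s: 5.12
position: [0.5075, 0.0332, 0.0481]
ee_rot: [0.086, 0.996, -0.0, -0.0]
contact_force: [-0.4, -7.0, -1.3]
opening: -0.0001
grip_force: 3.2
```

>>> step_arm(
  rows=[
    [0,0.03,0,0,0,0,0],
  ],
)

```text
time_s: 5.2
position: [0.5074, 0.0332, 0.0481]
ee_rot: [0.086, 0.996, -0.001, -0.0]
contact_force: [-0.9, -7.5, -2.1]
opening: -0.0002
grip_force: 3.7
```

>>> step_arm(
  rows=[
    [0,0.02,0,0,0,0,0],
  ],
)

```text
time_s: 5.28
position: [0.5075, 0.0332, 0.0481]
ee_rot: [0.086, 0.996, -0.001, -0.0]
contact_force: [-0.8, -7.0, -1.5]
opening: 0.0003
grip_force: 3.8
```

>>> step_arm(
  rows=[
    [0,0.03,0,0,0,0,0],
  ],
)

```text
time_s: 5.37
position: [0.5074, 0.0332, 0.0482]
ee_rot: [0.087, 0.996, -0.001, -0.0]
contact_force: [-1.7, -8.3, -1.3]
opening: 0.0001
grip_force: 4.4
```

>>> step_arm(
  rows=[
    [0,0.03,0,0,0,0,0],
  ],
)

```text
time_s: 5.45
position: [0.5074, 0.0332, 0.0481]
ee_rot: [0.087, 0.996, -0.002, -0.0]
contact_force: [-1.4, -10.8, -1.4]
opening: 0.0001
grip_force: 4.8
```

>>> step_arm(
  rows=[
    [0,0.02,0,0,0,0,0],
    [0,0,0,0,0,0,0],
  ],
)

```text
time_s: 5.62
position: [0.5074, 0.0332, 0.0482]
ee_rot: [0.087, 0.996, -0.002, -0.0]
contact_force: [-0.5, -9.1, -1.2]
opening: 0.0
grip_force: 4.8
```

```bash
python3 - <<'E'
from h import *
from bench import snapshot
import cv2
T=wristT(); np.save("T3.npy",T)
im=snapshot("wrist")[:,:,::-1]
cv2.imwrite("pics/w3.png",cv2.resize(im[140:360,240:640],None,fx=2,fy=2,interpolation=cv2.INTER_CUBIC))
E
```

```text
(no output)
```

View pics/w3.png

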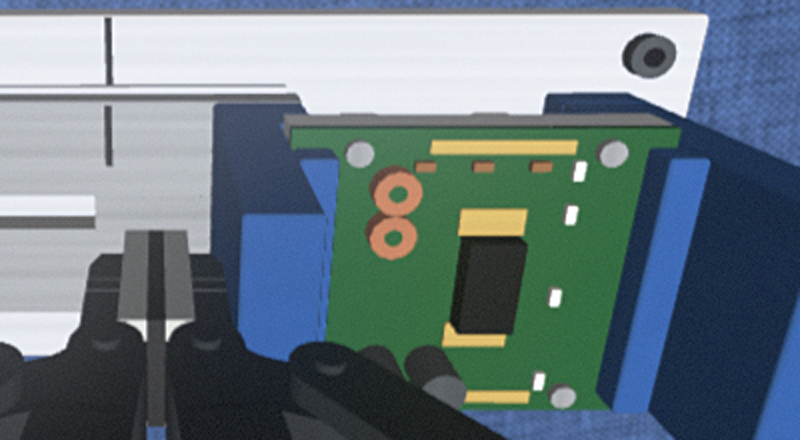

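>>> step_arm(
  rows=[
    [0,-0.4,0,0,0,0,0],
    [0,-0.5,0,0,0,0,0],
    [0,0,-3,0,0,0,0],
    [0,0,-4,0,0,0,0],
    [0,0,-2.5,0,0,0,0.45],
    [-1.15,-2.9,0,0,0,0,0.45],
    [-1.15,-2.9,0,0,0,0,0.45],
    [-1.15,-2.9,0,0,0,0,0.45],
    [-1.15,-2.9,0,0,0,0,0.45],
    [0,0,0,0,0,6.64,0.45],
    [0,0,0,0,0,6.64,0.45],
    [0,0,0,0,0,6.64,0.45],
    [0,0,0,0,0,6.64,0.45],
    [0,0,0,0,0,6.64,0.45],
    [0,0,0,0,0,6.64,0.45],
    [0,0,0,0,0,6.64,0.45],
    [0,0,0,0,0,0,0.45],
  ],
)

```text
time_s: 7.08
position: [0.5326, -0.0956, 0.1437]
ee_rot: [0.473, 0.881, 0.001, 0.0]
contact_force: [-0.2, 1.1, 0.8]
opening: 0.0384
grip_force: 0.0
```

```bash
python3 - <<'E'
from h import *
from bench import snapshot
import cv2
T=wristT(); np.save("T4.npy",T)
s=sensors.get_state();print(s["position"],s["ee_rot"],s["qpos"].round(2))
cv2.imwrite("pics/w4.png",snapshot("wrist")[:,:,::-1])
E
```

```text
[ 0.53255919 -0.09555126  0.14368855] [4.72943032e-01 8.81092111e-01 1.22117247e-03 2.99073220e-04] [-0.18  0.34 -0.26  0.97  0.    0.81]
```

View pics/w4.png

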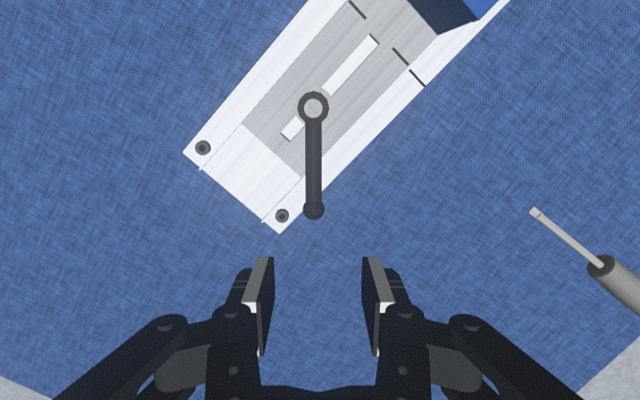

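```bash
python3 - <<'E'
from h import *
c=calibration("wrist");T=np.load("T4.npy");W=T@np.linalg.inv(c["T_tool_cam"])
b=ray(c,314,211,.056,T);h=ray(c,313,107,.046,T);print(b,h,np.linalg.norm((b-h)[:2]))
print(np.linalg.inv(W)@[*b,1],np.linalg.inv(W)@[*h,1])
E
```

```text
[ 0.53201924 -0.09867469  0.056     ] [ 0.49405849 -0.04231874  0.046     ] 0.06794859585534402
[-0.00236027 -0.00239089  0.08768133  1.        ] [ 0.06558022 -0.00290724  0.09772301  1.        ]
```

>>> step_arm(
  rows=[
    [-0.15,-0.2,0,0,0,0,0.45],
    [0,0,3.6,0,0,0,0.45],
    [0,0,3.6,0,0,0,0.45],
    [0,0,2.6,0,0,0,0.45],
    [0,0,1.0,0,0,0,0.45],
    [0,0,0,0,0,0,0.45],
    [0,0,0,0,0,0,0.2],
    [0,0,0,0,0,0,0.1],
    [0,0,0,0,0,0,0.1],
    [0,0,0,0,0,0,0.1],
  ],
  force=30,
)

```text
time_s: 7.97
position: [0.5326, -0.0991, 0.037]
ee_rot: [0.472, 0.881, 0.0, 0.002]
contact_force: [0.2, -1.0, 2.2]
opening: 0.0122
grip_force: 29.2
```

>>> step_arm(
  rows=[
    [0.009,-0.345,0,0,0,3,0.1],
    [0.009,-0.345,0,0,0,3,0.1],
    [0.009,-0.345,0,0,0,3,0.1],
    [0.009,-0.345,0,0,0,3,0.1],
  ],
)

```text
time_s: 8.3
position: [0.5207, -0.1054, 0.0367]
ee_rot: [0.563, 0.827, 0.001, 0.002]
contact_force: [1.2, -0.5, -0.0]
opening: 0.0126
grip_force: 29.2
```

>>> step_arm(
  rows=[
    [0.009,-0.355,0,0,0,3,0.1],
    [0.009,-0.355,0,0,0,3,0.1],
    [0.009,-0.355,0,0,0,3,0.1],
    [0.009,-0.355,0,0,0,3,0.1],
  ],
)

```text
time_s: 8.63
position: [0.5084, -0.1091, 0.0368]
ee_rot: [0.646, 0.763, 0.002, 0.003]
contact_force: [4.0, 0.1, -3.0]
opening: 0.0123
grip_force: 29.2
```

>>> step_arm(
  rows=[
    [0.009,-0.355,0,0,0,3,0.1],
    [0.009,-0.355,0,0,0,3,0.1],
    [0.009,-0.355,0,0,0,3,0.1],
    [0.009,-0.355,0,0,0,3,0.1],
  ],
)

```text
time_s: 8.97
position: [0.4959, -0.1103, 0.0369]
ee_rot: [0.722, 0.692, 0.003, 0.004]
contact_force: [7.8, -0.7, -6.2]
opening: 0.0126
grip_force: 29.2
```

>>> step_arm(
  rows=[
    [0.004,-0.237,0.05,0,0,2,0.1],
    [0.004,-0.237,0.05,0,0,2,0.1],
    [0.004,-0.237,0.05,0,0,2,0.1],
  ],
)

```text
time_s: 9.22
position: [0.4918, -0.11, 0.0365]
ee_rot: [0.757, 0.653, 0.005, 0.005]
contact_force: [10.7, 0.0, -1.8]
opening: 0.0126
grip_force: 29.7
```

>>> step_arm(
  rows=[
    [0,0,0,0,0,0,0.1],
  ],
)

```text
time_s: 9.3
position: [0.4913, -0.11, 0.0365]
ee_rot: [0.757, 0.653, 0.005, 0.005]
contact_force: [8.8, 1.1, -2.7]
opening: 0.0122
grip_force: 29.5
```

```bash
python3 - <<'E'
from h import *
s=sensors.get_state();print(s["contact_force"],s["torque"],s["position"],s["grip_force"])
E
```

```text
[ 8.80277758  1.06283367 -2.71201466] [-0.02080548 -1.64752599 -0.0494412 ] [ 0.49125015 -0.10995573  0.03651695] 29.472809282597154
```

>>> step_arm(
  rows=[
    [0,-0.15,0.02,0,0,0.5,0.1],
    [0,-0.15,0.02,0,0,0.5,0.1],
  ],
)

```text
time_s: 9.47
position: [0.49, -0.1099, 0.0365]
ee_rot: [0.762, 0.647, 0.006, 0.006]
contact_force: [11.7, -0.4, -2.4]
opening: 0.0124
grip_force: 29.6
```

>>> step_arm(
  rows=[
    [0,-0.15,0.02,0,0,0.5,0.1],
    [0,-0.15,0.02,0,0,0.5,0.1],
  ],
)

```text
time_s: 9.63
position: [0.4881, -0.1098, 0.0365]
ee_rot: [0.768, 0.64, 0.006, 0.007]
contact_force: [13.0, -1.0, -1.8]
opening: 0.0124
grip_force: 29.7
```

>>> step_arm(
  rows=[
    [0,0,0,0,0,0,0.1],
    [0,0,0,0,0,0,0.1],
  ],
)

```text
time_s: 9.8
position: [0.4882, -0.1098, 0.0365]
ee_rot: [0.768, 0.64, 0.006, 0.007]
contact_force: [11.8, -1.6, -3.3]
opening: 0.0122
grip_force: 29.6
```

>>> step_arm(
  rows=[
    [0,0.2,0,0,0,0,0.1],
    [0,0.15,0,0,0,0,0.1],
  ],
)

```text
time_s: 9.97
position: [0.4888, -0.1101, 0.0361]
ee_rot: [0.768, 0.64, 0.004, 0.005]
contact_force: [5.6, -1.0, 2.3]
opening: 0.0124
grip_force: 29.8
```

>>> step_arm(
  rows=[
    [0,0.2,0,0,0,0,0.1],
    [0,0.05,0,0,0,0,0.1],
  ],
)

```text
time_s: 10.13
position: [0.4889, -0.1103, 0.0356]
ee_rot: [0.768, 0.64, 0.003, 0.004]
contact_force: [3.8, -1.4, 6.9]
opening: 0.0123
grip_force: 30.1
```

>>> step_arm(
  rows=[
    [0,0,0,0,0,0,0.45],
    [0,0,0,0,0,0,0.45],
    [0,0,0,0,0,0,0.45],
    [0,0,0,0,0,0,0.45],
    [0,0,0,0,0,0,0.45],
    [0,0,-1,0,0,0,0.45],
    [0,0,-3,0,0,0,0.45],
    [0,0,-4,0,0,0,0.45],
    [0,0,-4,0,0,0,0.45],
    [0,0,0,0,0,0,0.45],
    [0,0,0,0,0,0,0.45],
  ],
)

```text
time_s: 11.05
position: [0.4858, -0.1096, 0.1554]
ee_rot: [0.768, 0.64, 0.002, 0.002]
contact_force: [0.6, -0.8, -1.3]
opening: 0.0382
grip_force: 0.0
```

```bash
python3 - <<'E'
from h import *
from bench import snapshot
import cv2
np.save("T5.npy",wristT())
cv2.imwrite("pics/w5.png",snapshot("wrist")[:,:,::-1])
E
```

```text
(no output)
```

View pics/w5.png

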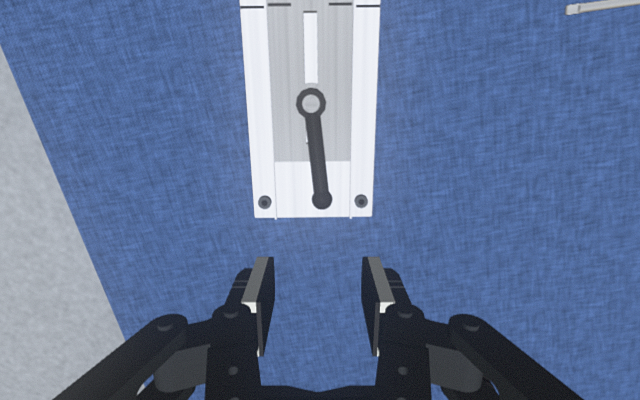

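```bash
python3 - <<'E'
from h import *
c=calibration("wrist");T=np.load("T5.npy")
a=np.radians(-9.6);R=np.array([[np.cos(a),-np.sin(a)],[np.sin(a),np.cos(a)]]);t=np.array([.5123,.0615])
for n,p in dict(m1=(252,7,.012),m2=(367,6,.012),j1=(280,4.5,.02),j2=(340,4,.02),hub=(311,103,.046),ball=(322,200,.054)).items():
    w=ray(c,*p[:2],p[2],T);print(n,w.round(4),(R.T@(w[:2]-t)*1e3).round(1))
E
```

```text
m1 [0.4646 0.0283 0.012 ] [-41.4 -40.7]
m2 [0.5452 0.0142 0.012 ] [ 40.3 -41.1]
j1 [0.485  0.0247 0.02  ] [-20.8 -40.9]
j2 [0.5257 0.0175 0.02  ] [ 20.6 -41.1]
hub [ 0.4943 -0.0424  0.046 ] [  -0.4 -105.5]
ball [ 0.4898 -0.1091  0.054 ] [   6.3 -172. ]
```

```bash
python3 -c "
from bench import env
print(env.sign_off())"
```

```text
the job is handed in; nothing more can be done
None
```

The jaw is set at the scribed line with the board pressed home at about 9–11 N on the jaw, drag included. The lever is tightened at about 12–13 N at the ball, the robot is clear of everything, and the job was handed in at about 11 s; no verdict came back.

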